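Set the edge stop and hold the punch raised for the next lantern panel

ROBOT

A 6-joint arm with a two-finger parallel gripper is mounted at the origin on the work surface. World frame = base frame: x ahead of the robot, y to its left, z up, the work surface at z = 0. Lengths are in mm, angles in rad, forces in N, time in s.
With the tool pointing down it reaches from about 400 to 925 mm from the base axis. Payload 12.5 kg.
Tool frame: the origin (TCP) lies on the centre line of the jaws, within the pads' length; the fingertips stand 14 mm ahead of it and the grasp point (between the pads) lies 5 mm behind it; z points along the fingers, x is the direction in which the jaws open and shut, and the axes are right-handed (so a half turn about z gives the same grasp; the last joint's range is limited). The gripper opens to 95 mm and grips with 3 to 60 N. Pads are 20 mm wide; open, the fingers measure 119 mm over their backs; the gripper's body (75 mm by 180 mm) begins 59 mm behind the grasp point.
Start: joints at [-0.106, 0.491, 1.559, -0, 1.092, -0.106], TCP at [625.016, 0.021, 228.661] pointing down, gripper open.
Joint ranges: [-3.1, 3.1], [-0.84, 2.19], [0.05, 2.79], [-1.13, 4.28], [0.06, 2.93], [-2.69, 2.69]. Speed limits (rad/s): [2.22, 2.22, 2.79, 3.14, 3.14, 3.14].

INTERFACE

Orientations are given as [roll, pitch, yaw] about the fixed x, y, z axes, in that order (R = Rz(yaw) Ry(pitch) Rx(roll)).
In Python, from cell import state, read_camera, job_done gives the robot as it stands.
- The arm moves only by the shell command python3 -m handwheel 'ROWS'. ROWS is JSON, a list of rows, each an object of numbers: "hand": the finger opening in m, from 0 to 0.0951; "x", "y", "z": the shift along the world's x, y, z in m; "spin": the turn about the world's z in units of 5 degrees (1.0 is 5 degrees). In form: [{"hand": .., "x": .., "y": .., "z": .., "spin": ..}, ...]. A call has 1 to 20 rows; each row is the pose to reach, as a shift and turn from the pose commanded when the call began; what a row does not reach only later rows make up. A row lasts 1/12 s, in which the tool goes at most 41.7 mm and 7.16 degrees, less where a joint would pass 70% of its speed; a pose out of reach is approached as far as the arm can. A call with a gripper value outside its range is refused whole. The fingers move at their own pace and stop on an object; the grip force is fixed at half the most. Time passes only in rows, so rows that repeat a pose let the fingers close. It gives the time, the measured TCP pose, the force and the opening at its end, in the units of the state.
- state(): the state, without advancing time (a new reading comes with each control period).
- read_camera(name): name is "scene" or "side" or "wrist"; returns a dict with "img" (480x640x3 uint8, red, green, blue), "fx", "fy", "cx", "cy" (pixels), "T" (4x4, takes a point from camera to world coordinates). Camera axes: x right, y down, z forward; pixel columns grow to the right and rows downward; lengths in mm; the calibration is good to about 2 mm. The wrist camera is an equidistant fisheye: a pixel r from the principal point sees the ray r / f radians off the axis. A picture is of the moment at which its call begins. There is no depth.
- job_done(): hands the job in, once; it reports no verdict.
The state is a dict: "t": time; "joints": joint angles; "qvel": joint speeds; "tau": joint torques, N m; "eef_pos": TCP position; "tcp_rot": TCP orientation; "ft_force": force on the tool from outside, world axes, zero at the start; "moment": the same for the moment, N m; "opening": opening from 0.0 (shut) to 1.0 (fully open).
Only numpy, scipy, OpenCV 4.12 (cv2) and the standard library are available. Lean on these libraries where they do the work, as an engineer would, in place of code of your own. Each camera call takes 0.05 s, during which the arm holds its last target. There are 200 camera calls.

TASK

Ready the bench punch for the next lantern panel: first slide the black edge stop along its track until it is level with the small brass index clip. Then gently draw the square-headed punch straight up out of its guide bore until the turned groove round its shank has just come fully clear of the guide block's top, no more than a centimetre beyond that, and finish while still holding it there. Leave the round-headed punch down and the other things on the table alone.

Things in the scene. Friction and masses are not known exactly. Their poses are not given: they have to be found in the camera images.
- frame: Fixed bench punch: grey bed 195 x 230 x 20 mm (x -60 to 135), on it a guide block 50 (x) x 150 x 95 mm high with a grey column behind it at x -49 to -25. Two vertical 15 mm bores at x 0, y -35 and +35; 8 mm throat over the bed. Origin at table level midway between the bores; z up, y along the row of bores and along the stop's track, which lies on the bed at x 95 mm, away from the column.
- square_punch: Loose steel punch, about 0.25 kg, in either bore: round shank 14 mm thick, 89 mm long, square head above it 26 x 26 x 32 mm (z 89 to 121), flats along its own x and y, at the start within 7 degrees of the frame's. Origin at the shank's lower end, z up; at rest 20 mm above the table, the head 14 mm clear of the block. Only weight and rubbing in the bore resist a straight pull; let go, it drops.
- groove (a point): Point on the square-headed punch's axis at the lower edge of the turned groove (8 mm wide, 40 to 48 mm above the shank's lower end, dark). At rest it is hidden in the bore 35 mm below the block's top; the groove is just clear when this point is level with the block's top, 95 mm above the table.
- round_punch: Loose steel punch in the other bore, same shank, head round and bulging, 30 mm wide and 30 mm high. Origin at its lower end, z up. To be left down.
- stop (a joint): Position of the edge stop along its track, 0 to 0.14 m, growing towards the frame's +y; at 0.07 the stop is level with the frame's origin. It slides stiffly (about 2 N) and stays where it is left.
- stop_top (a point): Centre of the top face of the edge stop: an upright black block 28 (x) x 20 (y, along the track) x 40 mm high standing on the bed, top face 60 mm above the table.
- index: Small fixed brass index clip on the bed beside the track, 14 x 14 mm and 6 mm high with a screw head on it rising to 11 mm and a point towards the track; x 28 mm beyond the track's middle. Origin under the clip's middle at bed level, axes as the frame's. The stop is level with it when the stop's middle has the same position along the frame's y.
- tape: Bystander: roll of tape lying flat, 84 mm across, 24 mm high, beside the frame at its +y side. Origin: centre of underside.
- dish: Bystander: white dish, 70 mm across, 30 mm high, beside the frame at its -y side. Origin: centre of underside.
- phone: Bystander: black phone 150 x 72 x 9 mm lying flat. Origin: centre of underside.
- glue: Bystander: white glue bottle, 52 mm across, 130 mm high. Origin: centre of underside.
- lantern: Bystander: red card lantern, 132 mm across, 110 mm high. Origin: centre of underside.
- brush: Bystander: brush lying flat. Origin within it.
- cup: Bystander: cup 80 mm across, 95 mm high. Origin: centre of underside.

How it is judged (in metres and radians):
On the way, in this order (a step that is already met when the one before it is completed fails the run):
1. the edge stop stands level with the index clip, the square-headed punch still down (y of stop_top in the frame of index between -0.005 and 0.005 m and z of groove in the frame of frame below 0.07 m), for 0.3 s.
2. the square-headed punch is drawn up to its groove and held (z of groove in the frame of frame between 0.0935 and 0.1065 m and x of groove in the frame of frame between -0.004 and 0.004 m and angle between square_punch's own z axis and vertical below 0.06 rad and contact force between the fingers and square_punch above 1 N and linear speed of square_punch below 0.02 m/s), for 0.5 s.
At the end, for the whole second after the job is handed in: Stop within 5 mm of level with the index clip; square-headed punch gripped, still, upright in its bore (3.4 degrees), groove's lower edge 1.5 mm below to 11.5 mm above the block's top, pressing on the bore with under 25 N; round-headed punch down (6 mm) (all of step 2 and y of stop_top in the frame of index between -0.005 and 0.005 m and z of round_punch in the frame of frame below 0.026 m and contact force between square_punch and frame below 25 N); the arm keeps its last pose, push and grip.
It fails at once if the square-headed punch is pulled out of its bore or nearly so (z of groove in the frame of frame above 0.12 m).
It fails at once if the square-headed punch is forced hard against its bore (60 N) (contact force between square_punch and frame above 60 N).
It fails at once if the round-headed punch is lifted (z of round_punch in the frame of frame above 0.035 m).
It fails at once if another thing on the table is pushed away by more than 3 cm (distance of any of tape, dish, phone, glue, lantern, brush, cup from where it was at the start of the episode above 0.03 m).
It also fails if it takes over 58 s, if anything falls off the work surface, if the arm or the gripper's body presses on something with over 40 N, if the wrist force passes 120 N, or if a joint passes its speed limit or range.

## Working session

There is one attempt and no reset: what is moved stays moved. The work goes in short steps, Python scripts to look and compute and a shell command to move; the robot and the scene stay as the last step left them, time stands still between calls to the robot, and variables do not carry over. Pictures are saved under pics/ and viewed, about 8 in all and at most 12, crops included, and the job is handed in when it is done.

```bash
mkdir -p pics; ls
python3 - <<'E'
from cell import state, read_camera
import cv2,json,numpy as np
s=state();print({k:np.round(v,3).tolist() for k,v in s.items()})
import pickle
d={}
for n in("scene","side","wrist"):
    c=read_camera(n);d[n]=c;print(n,c["fx"],c["cx"],c["cy"],np.round(c["T"],3).tolist())
    cv2.imwrite(f"pics/a_{n}.png",c["img"][:,:,::-1])
pickle.dump(d,open("a.pkl","wb"))
E
```

```text
pics
{'t': 0.0, 'joints': [-0.106, 0.492, 1.559, -0.0, 1.092, -0.106], 'qvel': [0.001, -0.001, -0.0, -0.001, -0.0, -0.0], 'tau': [-0.001, -61.264, -25.818, 0.069, 0.048, -0.0], 'eef_pos': [624.772, 0.058, 228.081], 'tcp_rot': [-3.141, 0.001, 0.0], 'ft_force': [-0.412, -0.226, 0.098], 'moment': [-0.001, 0.037, 0.053], 'opening': 1.002}
scene 468.9918842486529 321.8305683595702 239.94507734674403 [[-0.797, 0.369, -0.479, 1047.689], [0.605, 0.491, -0.627, 670.992], [0.004, -0.789, -0.614, 735.69], [0.0, 0.0, 0.0, 1.0]]
side 542.861713591757 321.370678462569 241.97777059658375 [[0.999, -0.016, 0.043, 460.296], [-0.044, -0.601, 0.798, -1263.99], [0.013, -0.799, -0.601, 981.705], [0.0, 0.0, 0.0, 1.0]]
wrist 371.64829954431775 315.52741262245576 239.52396370786764 [[1.0, 0.0, 0.001, 624.761], [0.001, -0.958, -0.287, 81.823], [0.001, 0.287, -0.958, 382.777], [0.0, 0.0, 0.0, 1.0]]
```

View pics/a_scene.png

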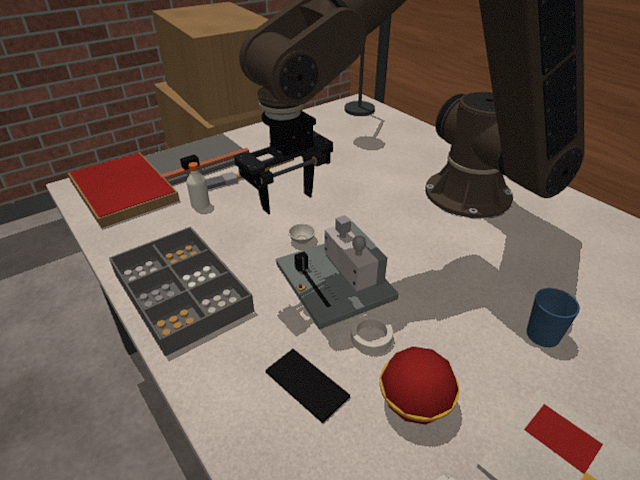

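View pics/a_side.png

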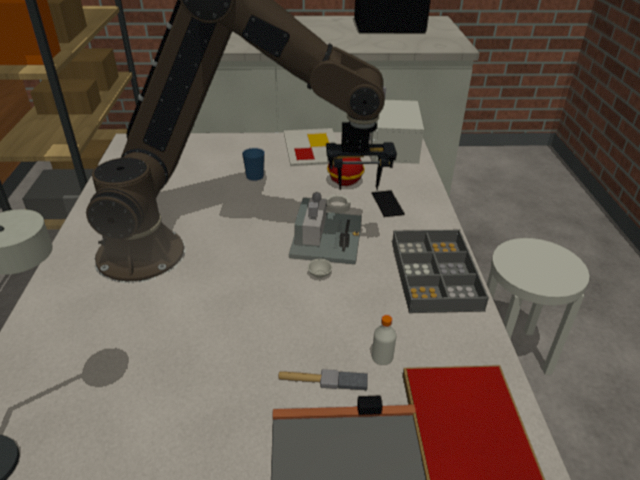

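View pics/a_wrist.png

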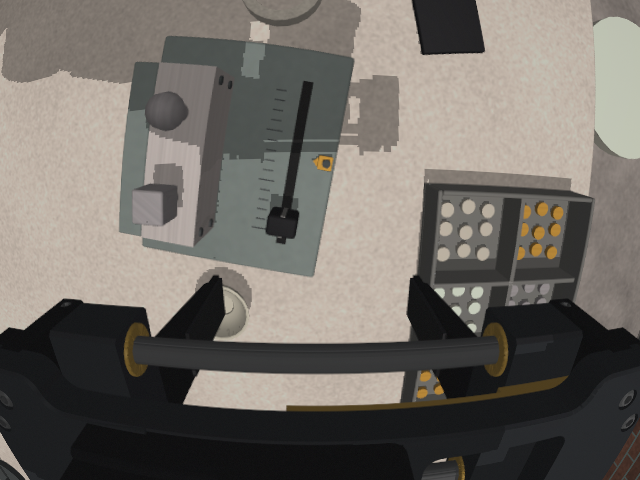

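The scene view shows the frame at about (340,265) with the stop at (301,262). In the wrist view the square head is at (154,204) in the -y bore and the round head at (166,111). The stop top is near (282,220), the clip at (323,162), and the bed corners at about (166,37), (353,58), (314,275) and (120,232).

```bash
cat > h.py <<'E'
import numpy as np,cv2
def ray(c,u,v,fish):
    x,y=(u-c["cx"])/c["fx"],(v-c["cy"])/c["fy"]
    if fish:
        r=np.hypot(x,y); d=np.array([x/r*np.sin(r),y/r*np.sin(r),np.cos(r)])
    else: d=np.array([x,y,1.])
    return c["T"][:3,:3]@d,c["T"][:3,3]
def pt(c,u,v,z,fish=True):
    d,o=ray(c,u,v,fish); return (o+d*(z-o[2])/d[2])[:2]
E
python3 - <<'E'
import pickle,cv2,numpy as np
from h import *
c=pickle.load(open("a.pkl","rb"))["wrist"]
for n,(u,v,z) in dict(bedA=(166,37,20),bedB=(353,58,20),bedC=(314,275,20),bedD=(120,232,20),idx=(323,162,26)).items(): print(n,pt(c,u,v,z).round(1))
im=c["img"][140:280,110:350,::-1]
cv2.imwrite("pics/b.png",cv2.resize(im,None,fx=3.3,fy=3.3,interpolation=cv2.INTER_CUBIC))
E
```

```text
bedA [473.4 187.4]
bedB [660.9 155.1]
bedC [623.4 -65.7]
bedD [406.6 -18. ]
idx [632.1  52.5]
```

View pics/b.png

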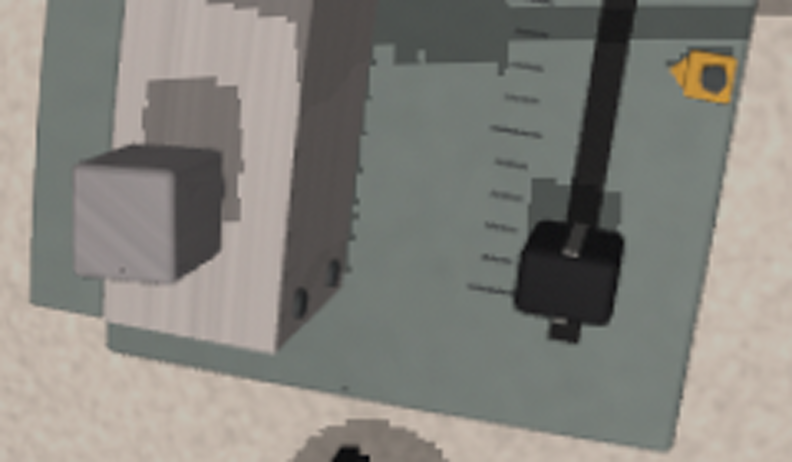

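The crop shows the square head's top face with corners about (76,170), (172,166), (175,281) and (78,276). The stop is at about (570,275), and the brass clip at (708,77) with its screw at (714,77). The column sits left of the block.

Run:
```python
import pickle,cv2,numpy as np
from h import *
D=pickle.load(open("a.pkl","rb"));c=D["wrist"]
im=c["img"].astype(int)
P=lambda X,Y,z:pt(c,110+X/3.3,140+Y/3.3,z)
h=np.array([P(*p,141) for p in((76,170),(172,166),(175,281),(78,276))])
print("head",h.round(1).tolist(),h.mean(0).round(1),"sides",np.linalg.norm(h-np.roll(h,-1,0),axis=1).round(1))
e=[h[1]-h[0],h[2]-h[3]];print("yaw x-edges",[np.degrees(np.arctan2(v[1],v[0])).round(1) for v in e])
e=[h[0]-h[3],h[1]-h[2]];print("yaw y-edges",[np.degrees(np.arctan2(-v[0],v[1])).round(1) for v in e])
for n,p in dict(blk_sw=(107,318,95),blk_se=(276,352,95),blk_ne=(318,0,95),clip_sw=(684,98,26),clip_se=(733,103,26),clip_ne=(738,57,26),clip_nw=(690,51,26),screw=(713,77,31),stop_sw=(516,293,60),stop_se=(610,325,60),stop_ne=(614,270,60),stop_nw=(527,252,60)).items(): print(n,P(*p).round(1))
# clip & round head by colour
hsv=cv2.cvtColor(c["img"],cv2.COLOR_RGB2HSV)
m=cv2.inRange(hsv,(12,130,90),(30,255,255));m[:140]=0;m[190:]=0;m[:,:300]=0;m[:,345:]=0
y,x=np.nonzero(m);print("clip px",x.min(),x.max(),y.min(),y.max(),pt(c,(x.min()+x.max())/2,(y.min()+y.max())/2,26).round(1))
# scene crop for cross-check
s=D["scene"]["img"][200:330,260:410,::-1]
cv2.imwrite("pics/c.png",cv2.resize(s,None,fx=4.5,fy=4.5,interpolation=cv2.INTER_CUBIC))
```

```text
head [[494.7, 45.2], [518.2, 45.2], [516.4, 20.1], [492.3, 21.5]] [505.4  33. ] sides [23.6 25.1 24.2 23.8]
yaw x-edges [np.float64(-0.1), np.float64(-3.3)]
yaw y-edges [np.float64(-5.7), np.float64(-4.1)]
blk_sw [474.4  -1.5]
blk_se [522.1 -10.6]
blk_ne [539.   77.4]
clip_sw [626.6  45. ]
clip_se [640.9  43.6]
clip_ne [642.3  57.1]
clip_nw [628.4  58.8]
screw [634.9  51.6]
stop_sw [580.5  -4.6]
stop_se [606.2 -13.8]
stop_ne [607.5   1.8]
stop_nw [583.9   6.9]
clip px 314 332 155 170 [632.1  52. ]
```

View pics/c.png

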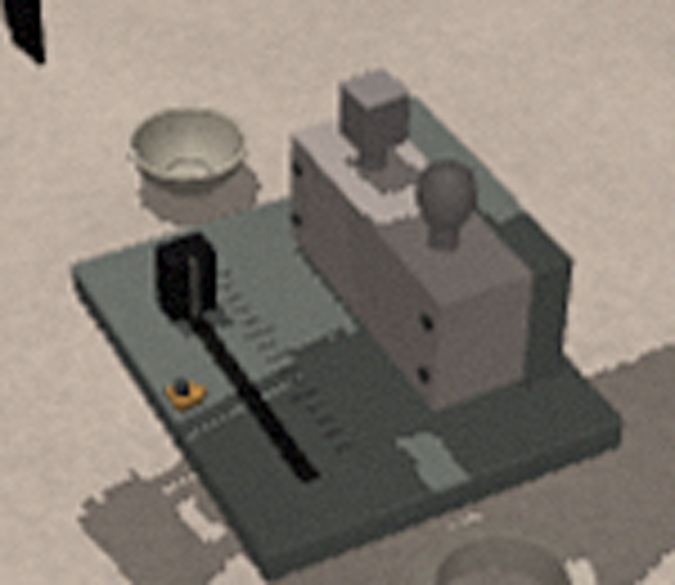

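Measurements check out. The frame origin is about (511,68) with yaw about -10.5°, which predicts the square bore at (505,33); the head was measured at (505,33). The stop is at frame (95,-54) and the clip at frame (124,+7), so the stop has to travel about 60 mm. Next I move above the stop with the jaws along the frame's y.

```bash
python3 -m handwheel '[{"hand":0.05,"x":-0.03,"y":-0.0025,"z":-0.03,"spin":-20.1},{"hand":0.05,"x":-0.03,"y":-0.0025,"z":-0.03,"spin":-20.1},{"hand":0.05,"x":-0.03,"y":-0.0025,"z":-0.03,"spin":-20.1},{"hand":0.05,"x":-0.03,"y":-0.0025,"z":-0.03,"spin":-20.1},{"hand":0.05,"x":-0.03,"y":-0.0025,"z":-0.03,"spin":-20.1},{"hand":0.05,"x":-0.03,"y":-0.0025,"z":-0.03,"spin":-20.1},{"hand":0.05,"x":-0.03,"y":-0.0025,"z":-0.03,"spin":-20.1},{"hand":0.05,"x":-0.03,"y":-0.0025,"z":-0.03,"spin":-20.1},{"hand":0.05,"x":-0.03,"y":-0.0025,"z":-0.03,"spin":-20.1},{"hand":0.05,"x":-0.03,"y":-0.0025,"z":-0.03,"spin":-20.1},{"hand":0.05,"x":-0.03,"y":-0.0025,"z":-0.03,"spin":-20.1},{"hand":0.05,"x":-0.03,"y":-0.0025,"z":-0.03,"spin":-20.1},{"hand":0.05,"x":-0.03,"y":-0.0025,"z":-0.03,"spin":-20.1},{"hand":0.05,"x":-0.03,"y":-0.0025,"z":-0.03,"spin":-20.1},{"hand":0.05,"x":-0.03,"y":-0.0025,"z":-0.06,"spin":-20.1},{"hand":0.05,"x":-0.03,"y":-0.0025,"z":-0.09,"spin":-20.1},{"hand":0.05,"x":-0.03,"y":-0.0025,"z":-0.09,"spin":-20.1},{"hand":0.05,"x":-0.03,"y":-0.0025,"z":-0.09,"spin":-20.1}]'
python3 - <<'E'
from cell import read_camera
import cv2,pickle
c=read_camera("wrist");pickle.dump(c,open("d.pkl","wb"));cv2.imwrite("pics/d.png",c["img"][:,:,::-1])
E
```

```text
t: 1.65
eef_pos: [594.5, -2.4, 137.9]
tcp_rot: [3.139, -0.0, -1.754]
ft_force: [-1.2, 0.1, 0.6]
opening: 0.525
```

View pics/d.png

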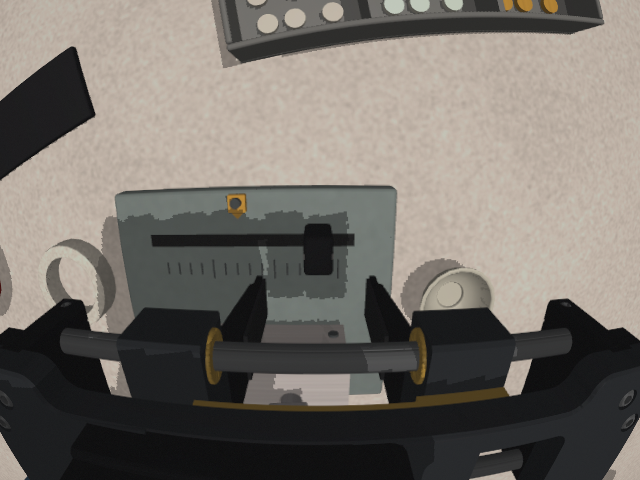

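The stop is at (318,250) between the fingers, the clip at (236,203), and the bed's far edge runs level from (120,190) to (395,187), so the yaw is about right.

Run:
```python
import pickle,cv2,numpy as np
from h import *
c=pickle.load(open("d.pkl","rb"))
a=np.radians(-10.5);R=np.array([[np.cos(a),-np.sin(a)],[np.sin(a),np.cos(a)]]);O=np.array([511.2,67.7])
F=lambda u,v,z:(R.T@(pt(c,u,v,z)-O)).round(1)
g=cv2.cvtColor(c["img"],cv2.COLOR_RGB2GRAY)
m=(g[215:285,285:350]<38).astype(np.uint8)
y,x=np.nonzero(m);print("dark cols per col",m.sum(0).tolist())
print("rows",m[:,25:40].sum(1).tolist())
hsv=cv2.cvtColor(c["img"],cv2.COLOR_RGB2HSV)
k=cv2.inRange(hsv,(12,130,70),(30,255,255));k[:185]=0;k[225:]=0;k[:,:215]=0;k[:,260:]=0
y,x=np.nonzero(k);print("clip",x.min(),x.max(),y.min(),y.max(),F((x.min()+x.max())/2,(y.min()+204)/2+4,26), F(236,203,31))
for n,p in dict(NE=(119,193,20),SE=(395,187,20),trackN=(152,240,20),trackS=(354,240,20)).items():print(n,F(*p))
for u in(304,318,332):print("stop",F(u,235,60),F(u,250,60))
```

```text
dark cols per col [11, 11, 11, 11, 11, 11, 11, 11, 11, 11, 11, 11, 11, 11, 11, 11, 11, 12, 12, 35, 48, 50, 50, 51, 51, 51, 51, 51, 51, 51, 51, 51, 51, 51, 51, 51, 51, 51, 51, 51, 51, 51, 51, 51, 49, 48, 41, 30, 12, 12, 12, 12, 12, 12, 12, 12, 12, 11, 11, 11, 11, 11, 11, 10, 10]
rows [0, 0, 0, 0, 0, 0, 0, 0, 0, 15, 15, 15, 15, 15, 15, 15, 15, 15, 15, 15, 15, 15, 15, 15, 15, 15, 15, 15, 15, 15, 15, 15, 15, 15, 15, 15, 15, 15, 15, 15, 15, 15, 15, 15, 15, 15, 15, 15, 15, 15, 15, 15, 15, 15, 15, 15, 15, 15, 15, 15, 0, 0, 0, 0, 0, 0, 0, 0, 0, 0]
clip 227 245 194 217 [124.1   5.7] [125.1   4.6]
NE [133.7 107.2]
SE [ 135.3 -112.8]
trackN [93.6 80.7]
trackS [ 93.7 -82.8]
stop [109.2 -45.7] [ 98.9 -45.6]
stop [109.2 -54.8] [ 98.9 -54.8]
stop [109.2 -63.9] [ 98.9 -64.1]
```

```bash
python3 -m handwheel '[{"hand":0.05,"x":0,"y":0,"z":-0.03},{"hand":0.05,"x":0,"y":0,"z":-0.06},{"hand":0.05,"x":0,"y":0,"z":-0.08},{"hand":0.05,"x":0,"y":0,"z":-0.09},{"hand":0.05,"x":0,"y":0,"z":-0.09},{"hand":0.015,"x":0,"y":0,"z":-0.09},{"hand":0.015,"x":0,"y":0,"z":-0.09},{"hand":0.015,"x":0,"y":0,"z":-0.09},{"hand":0.015,"x":0,"y":0,"z":-0.09},{"hand":0.015,"x":0,"y":0,"z":-0.09},{"hand":0.015,"x":0,"y":0,"z":-0.09},{"hand":0.015,"x":0,"y":0,"z":-0.09}]'
```

```text
invalid input
```

```bash
python3 -m handwheel '[{"hand":0.05,"x":0,"y":0,"z":-0.03,"spin":0},{"hand":0.05,"x":0,"y":0,"z":-0.06,"spin":0},{"hand":0.05,"x":0,"y":0,"z":-0.08,"spin":0},{"hand":0.05,"x":0,"y":0,"z":-0.09,"spin":0},{"hand":0.05,"x":0,"y":0,"z":-0.09,"spin":0},{"hand":0.015,"x":0,"y":0,"z":-0.09,"spin":0},{"hand":0.015,"x":0,"y":0,"z":-0.09,"spin":0},{"hand":0.015,"x":0,"y":0,"z":-0.09,"spin":0},{"hand":0.015,"x":0,"y":0,"z":-0.09,"spin":0},{"hand":0.015,"x":0,"y":0,"z":-0.09,"spin":0},{"hand":0.015,"x":0,"y":0,"z":-0.09,"spin":0},{"hand":0.015,"x":0,"y":0,"z":-0.09,"spin":0}]'
```

```text
t: 2.7
eef_pos: [595.3, -2.6, 49.4]
tcp_rot: [-3.141, -0.0, -1.754]
ft_force: [-1.2, -1.4, 6.6]
opening: 0.206
```

```bash
python3 -m handwheel '[{"hand":0.015,"x":0.002,"y":0.01,"z":0,"spin":0},{"hand":0.015,"x":0.004,"y":0.022,"z":0,"spin":0},{"hand":0.015,"x":0.0065,"y":0.035,"z":0,"spin":0},{"hand":0.015,"x":0.009,"y":0.048,"z":0,"spin":0},{"hand":0.015,"x":0.011,"y":0.059,"z":0,"spin":0},{"hand":0.015,"x":0.011,"y":0.059,"z":0,"spin":0},{"hand":0.015,"x":0.011,"y":0.059,"z":0,"spin":0}]'
python3 - <<'E'
from cell import read_camera
import cv2,pickle,numpy as np
c=read_camera("wrist");pickle.dump(c,open("e.pkl","wb"));i=c["img"][150:300,220:420,::-1];cv2.imwrite("pics/e.png",cv2.resize(i,None,fx=4,fy=4,interpolation=cv2.INTER_CUBIC))
print(c["T"][:3,3])
E
```

```text
t: 3.28
eef_pos: [606.2, 57.5, 49.4]
tcp_rot: [-3.141, 0.0, -1.753]
ft_force: [-1.9, 1.6, 7.4]
opening: 0.21
[685.64744768  43.45801965 204.10616717]
```

View pics/e.png

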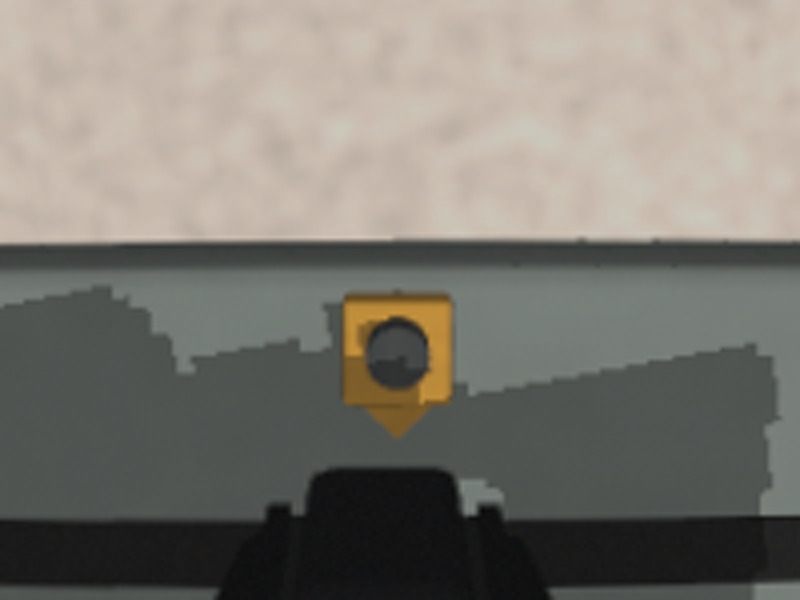

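The clip centre is at column 398 and the stop's at 385 (crop scale 4). That puts the stop about 1.5 mm too far +y, so I nudge it back, release and rise.

```bash
python3 -m handwheel '[{"hand":0.015,"x":0,"y":-0.0015,"z":0,"spin":0},{"hand":0.015,"x":0,"y":-0.0015,"z":0,"spin":0},{"hand":0.015,"x":0,"y":-0.0015,"z":0,"spin":0},{"hand":0.05,"x":0,"y":-0.0015,"z":0,"spin":0},{"hand":0.05,"x":0,"y":-0.0015,"z":0,"spin":0},{"hand":0.05,"x":0,"y":-0.0015,"z":0,"spin":0},{"hand":0.05,"x":0,"y":-0.0015,"z":0,"spin":0},{"hand":0.05,"x":0,"y":-0.0015,"z":0.03,"spin":0},{"hand":0.05,"x":0,"y":-0.0015,"z":0.06,"spin":0},{"hand":0.05,"x":0,"y":-0.0015,"z":0.1,"spin":0},{"hand":0.05,"x":0,"y":-0.0015,"z":0.13,"spin":0},{"hand":0.05,"x":0,"y":-0.0015,"z":0.15,"spin":0},{"hand":0.05,"x":0,"y":-0.0015,"z":0.15,"spin":0},{"hand":0.05,"x":0,"y":-0.0015,"z":0.15,"spin":0}]'
python3 - <<'E'
from cell import read_camera
import cv2,pickle,numpy as np
c=read_camera("wrist");pickle.dump(c,open("f.pkl","wb"));cv2.imwrite("pics/f.png",c["img"][:,:,::-1])
E
```

```text
t: 4.5
eef_pos: [606.2, 55.0, 199.4]
tcp_rot: [-3.14, 0.0, -1.754]
ft_force: [-0.1, 0.4, -0.2]
opening: 0.527
```

View pics/f.png

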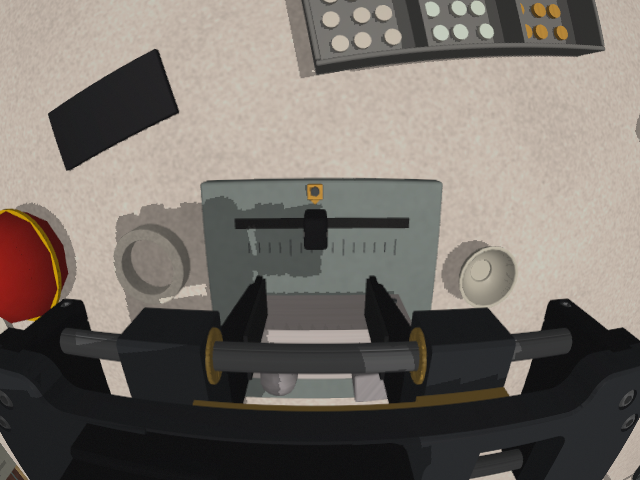

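The stop (col 316) is now level with the clip (col 315). Next I go above the square punch and measure it from there.

```bash
python3 -m handwheel '[{"hand":0.05,"x":-0.03,"y":-0.006,"z":0,"spin":0.5},{"hand":0.05,"x":-0.06,"y":-0.013,"z":0,"spin":1.3},{"hand":0.05,"x":-0.09,"y":-0.02,"z":0,"spin":1.3},{"hand":0.05,"x":-0.101,"y":-0.022,"z":0,"spin":1.3},{"hand":0.05,"x":-0.101,"y":-0.022,"z":0,"spin":1.3},{"hand":0.05,"x":-0.101,"y":-0.022,"z":0,"spin":1.3}]'
python3 - <<'E'
from cell import read_camera
import cv2,pickle,numpy as np
c=read_camera("wrist");pickle.dump(c,open("g.pkl","wb"));i=c["img"][150:350,220:420,::-1];cv2.imwrite("pics/g.png",cv2.resize(i,None,fx=3,fy=3,interpolation=cv2.INTER_CUBIC))
E
```

```text
t: 5.05
eef_pos: [505.0, 32.9, 197.9]
tcp_rot: [3.14, -0.0, -1.641]
ft_force: [0.0, -0.0, 0.0]
opening: 0.522
```

View pics/g.png

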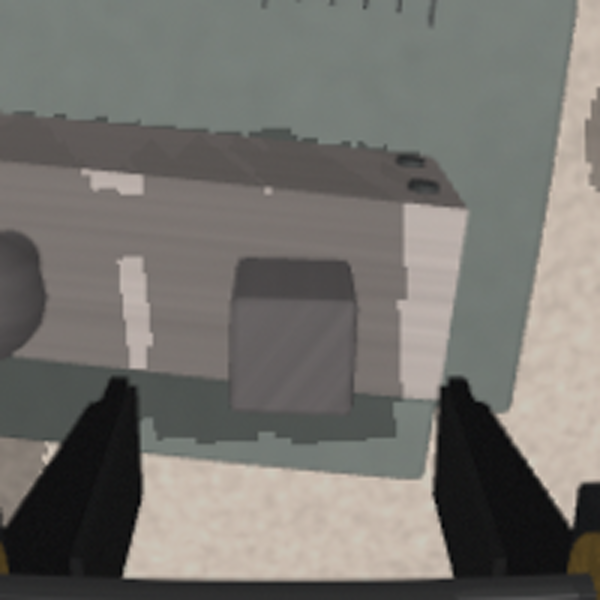

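Run:
```python
import pickle,numpy as np
from h import *
c=pickle.load(open("g.pkl","rb"))
h=np.array([pt(c,220+X/3,150+Y/3,141) for X,Y in((237,297),(355,298),(352,412),(231,411))])
print(h.round(1).tolist(),h.mean(0).round(1))
for a,b in((0,1),(3,2),(3,0),(2,1)):
    v=h[b]-h[a];print(np.linalg.norm(v).round(1),np.degrees(np.arctan2(v[1],v[0])).round(1))
```

```text
[[517.7, 42.6], [515.8, 19.1], [491.0, 20.9], [493.0, 45.9]] [504.4  32.1]
23.6 -94.5
25.1 -94.5
24.9 -7.7
24.9 -4.2
```

```bash
python3 -m handwheel '[{"hand":0.05,"x":0,"y":-0.0007,"z":-0.02,"spin":-0.2},{"hand":0.05,"x":0,"y":-0.0007,"z":-0.04,"spin":-0.2},{"hand":0.05,"x":0,"y":-0.0007,"z":-0.06,"spin":-0.2},{"hand":0.05,"x":0,"y":-0.0007,"z":-0.076,"spin":-0.2},{"hand":0.05,"x":0,"y":-0.0007,"z":-0.076,"spin":-0.2},{"hand":0.05,"x":0,"y":-0.0007,"z":-0.076,"spin":-0.2},{"hand":0.035,"x":0,"y":-0.0007,"z":-0.076,"spin":-0.2},{"hand":0.029,"x":0,"y":-0.0007,"z":-0.076,"spin":-0.2},{"hand":0.026,"x":0,"y":-0.0007,"z":-0.076,"spin":-0.2},{"hand":0.022,"x":0,"y":-0.0007,"z":-0.076,"spin":-0.2},{"hand":0.02,"x":0,"y":-0.0007,"z":-0.076,"spin":-0.2},{"hand":0.02,"x":0,"y":-0.0007,"z":-0.076,"spin":-0.2},{"hand":0.02,"x":0,"y":-0.0007,"z":-0.076,"spin":-0.2},{"hand":0.02,"x":0,"y":-0.0007,"z":-0.076,"spin":-0.2}]'; python3 -c "
from cell import state
s=state();print(s['ft_force'],s['moment'],s['opening'],s['eef_pos'])"
```

```text
t: 6.27
eef_pos: [505.3, 32.3, 123.2]
tcp_rot: [-3.14, -0.0, -1.658]
ft_force: [-1.0, -0.6, 6.5]
opening: 0.277
[-1.046591   -0.62913155  6.52959898] [-0.04965772  0.25638186  0.03210971] 0.27666254860648104 [505.32848715  32.25287423 123.24492701]
```

The measured opening of 26.3 mm matches the head, and the lateral force is small. I lift 20 mm gently first and check.

```bash
python3 -m handwheel '[{"hand":0.02,"x":0,"y":0,"z":0.002,"spin":0},{"hand":0.02,"x":0,"y":0,"z":0.005,"spin":0},{"hand":0.02,"x":0,"y":0,"z":0.008,"spin":0},{"hand":0.02,"x":0,"y":0,"z":0.011,"spin":0},{"hand":0.02,"x":0,"y":0,"z":0.014,"spin":0},{"hand":0.02,"x":0,"y":0,"z":0.017,"spin":0},{"hand":0.02,"x":0,"y":0,"z":0.02,"spin":0},{"hand":0.02,"x":0,"y":0,"z":0.02,"spin":0},{"hand":0.02,"x":0,"y":0,"z":0.02,"spin":0}]'; python3 -c "
from cell import state
s=state();print(s['ft_force'],s['moment'],s['opening'],s['eef_pos'])"
```

```text
t: 7.02
eef_pos: [505.0, 32.4, 142.8]
tcp_rot: [-3.141, -0.0, -1.658]
ft_force: [0.0, -0.6, -1.9]
opening: 0.276
[ 0.03449768 -0.59921886 -1.93852063] [-0.04517856  0.04983253 -0.01956805] 0.2755900939560403 [504.99735908  32.37065379 142.82733656]
```

The load is about 2 N, which is the punch's weight plus slight rubbing. I lift another 19.5 mm and check with the cameras.

```bash
python3 -m handwheel '[{"hand":0.02,"x":0,"y":0,"z":0.003,"spin":0},{"hand":0.02,"x":0,"y":0,"z":0.006,"spin":0},{"hand":0.02,"x":0,"y":0,"z":0.009,"spin":0},{"hand":0.02,"x":0,"y":0,"z":0.012,"spin":0},{"hand":0.02,"x":0,"y":0,"z":0.015,"spin":0},{"hand":0.02,"x":0,"y":0,"z":0.0175,"spin":0},{"hand":0.02,"x":0,"y":0,"z":0.0195,"spin":0},{"hand":0.02,"x":0,"y":0,"z":0.0195,"spin":0},{"hand":0.02,"x":0,"y":0,"z":0.0195,"spin":0},{"hand":0.02,"x":0,"y":0,"z":0.0195,"spin":0},{"hand":0.02,"x":0,"y":0,"z":0.0195,"spin":0},{"hand":0.02,"x":0,"y":0,"z":0.0195,"spin":0},{"hand":0.02,"x":0,"y":0,"z":0.0195,"spin":0},{"hand":0.02,"x":0,"y":0,"z":0.0195,"spin":0},{"hand":0.02,"x":0,"y":0,"z":0.0195,"spin":0}]'
python3 - <<'E'
from cell import state,read_camera
import cv2,numpy as np
s=state();print(s['ft_force'],s['moment'],s['opening'],s['eef_pos'])
a=read_camera("scene")["img"][200:330,260:410,::-1];b=read_camera("side")["img"][160:290,270:390,::-1]
f=lambda i,k:cv2.resize(i,None,fx=k,fy=k,interpolation=cv2.INTER_CUBIC)
cv2.imwrite("pics/i.png",np.hstack([f(a,2.9),f(b,2.9)]))
E
```

```text
t: 8.27
eef_pos: [505.0, 32.3, 162.1]
tcp_rot: [3.141, -0.0, -1.658]
ft_force: [-0.4, 0.2, -2.2]
opening: 0.273
[-0.4334333   0.18063083 -2.16458317] [ 0.09514453  0.16279034 -0.00887588] 0.27275210004262834 [505.00013866  32.31824258 162.11543332]
```

View pics/i.png

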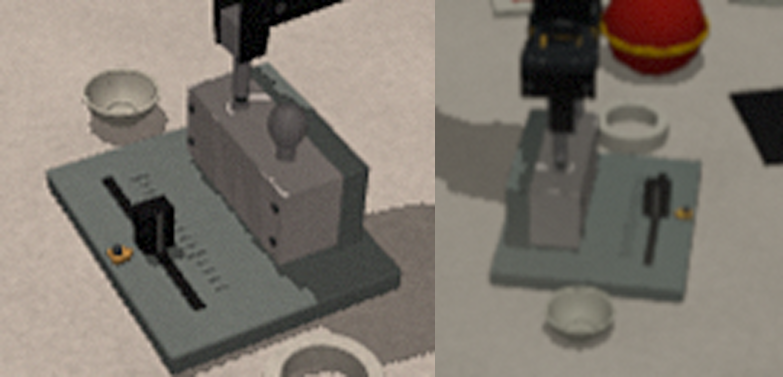

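The groove shows as a dark ring at (240,98), just above the block's top, with a sliver of shank below it. The round punch is down, and the stop is level with the clip.

```bash
python3 -c "
from cell import job_done
print(job_done())"
```

```text
the job is handed in; nothing more can be done
None
```

I moved the edge stop level with the brass clip, drew the square-headed punch up about 39 mm, and handed the job in while still holding it. No verdict is reported, so this rests on my own last checks.

- **Stop:** I gripped it, slid it about 58 mm along its track and released it. The wrist picture afterwards had its middle within about 1 pixel (under 1 mm) of the clip's middle.
- **Square-headed punch:** The measured lift was 38.9 mm, 39.5 mm commanded. That puts the groove's lower edge about 4 mm above the block's top, and the last scene picture showed the groove just clear of it.
- **Forces:** The punch was gripped at about 26 mm opening. Vertical load was about 2 N, which is its weight, and sideways force was under 0.5 N.
- **Other things:** The last pictures showed the round-headed punch down. The dish and tape looked undisturbed, but I did not check the other things one by one.
- **Disagreements:** The wrist camera made the bed come out 3–4% short, and two estimates of the clip's position differed by about 3 mm. I therefore set the stop by comparing it directly with the clip in the same picture. One move was refused for missing "spin" values; nothing moved, and I resent it complete.

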